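# Uncover a wax signet ring and turn it to the pointer

## Task

The wax signet ring sits on the leaning spindle of the wooden carving block, under a metal dust cover. Lift the cover off and stand it upright, open end down, flat in the ceramic dish, setting it down gently without dropping it; then turn the spindle until the flat signet face of the ring points squarely at the brass pointer at the upper edge of the block's leaning face, and let go. Do not touch the wax, and leave the tin, the wax stub and the scraper where they are.

Things in the scene. Friction and masses are not known exactly. Their poses are not given: they have to be found in the camera images.
- block: Fixed pale-wood carving block: base plate 130 x 110 x 16 mm carrying a 100 x 100 mm plank whose top face leans 30 deg to the block's -x (robot) side. Origin: underside, below the face's centre; z up. Face centre (spindle foot) at (0, 0, 75) mm; spindle axis along (-0.5, 0, 0.866) in the block's frame. A 46 mm steel boss, 6 mm high, round the spindle's foot locates the cover.
- cover: Loose bare aluminium dust cover, 70 g: upside-down cup, 60 mm outside diameter, wall 3 mm, flat top at 62 mm, on it a round knob 20 mm across, 30 mm high (62 to 92 mm from the rim) to hold it by. Origin: centre of the open rim; z from rim to knob along its axis. It starts on the leaning face over the ring and leans with it; draw it 55 mm along its axis to clear the spindle.
- dish: Fixed rectangular dish of glazed ceramic, 110 (x) x 100 (y) x 18 mm outside, walls and floor 6 mm, open above. Origin: centre of its underside; the inner floor is 6 mm above it, the rim 18 mm.
- spindle (a joint): Angle of the steel spindle about its leaning axis, rad, counter-clockwise positive looking down on the face. 0: the signet face points straight at the brass pointer. It turns stiffly (about 0.05 N m) and stays where it is left; stops at -2.6 and 2.6.
- tang_top (a point): Centre of the top end of the spindle's flat steel tang, 54 mm from the face along the axis; z along the axis, x the way the signet faces (both turn with the spindle). The tang, to grip for turning, is 12 mm thick (along x, between its flats), 22 mm wide (y), 30 mm long (24 to 54 mm from the face).
- signet (a point): Centre of the flat signet face of the wax ring, 21 mm from the spindle axis, 15 mm from the block's face; x points the way it faces, z along the spindle axis. The ring is fixed on the spindle: a blue wax band of 28 mm diameter, 8 to 22 mm from the face, with a squared signet 16 mm wide standing out on one side. Fragile, not to be touched.
- pointer (a point): Tip of the small brass pointer (15 mm long, 5 mm high) at the middle of the upper edge of the leaning face; the tip is 36 mm from the spindle axis, the pointer lies farther out.
- tin: Bystander: round metal tin of copper wool, 72 mm diameter, about 50 mm high. Origin: centre of its underside.
- stub: Bystander: short round stub of blue wax, 38 mm diameter, 28 mm high. Origin: centre of its underside.
- scraper: Bystander: wooden-handled scraper lying flat, about 147 mm long, 10 mm high, along its own x, blade to +x. Origin: underside of the middle of its 90 mm handle.
Things that resemble listed ones, but are neither listed nor needed, are in the scene too. What is meant by the block is not turquoise, and is the smaller of those in its own colour.

How it is judged:
On the way, in this order (a step that is already met when the one before it is completed fails the run):
1. the cover stands upright, rim flat on the dish's floor, and is released (z of cover in the frame of dish below 0.01 m and horizontal distance between cover and dish below 0.03 m and angle between cover's own z axis and vertical below 0.1 rad and linear speed of cover below 0.02 m/s and contact force between the fingers and cover below 0.05 N), for 0.2 s.
2. the signet face points at the pointer within 0.15 rad (value of joint spindle between -0.15 and 0.15 rad), for 0.2 s.
At the end, for the whole second after the job is handed in: The cover stands at rest in the dish, open end down, upright within 0.1 rad, its rim on the dish's floor (within 4 mm); the spindle is at rest with the signet face pointing at the brass pointer within 0.15 rad (about 8.5 degrees) (all of step 2 and z of cover in the frame of dish below 0.01 m and horizontal distance between cover and dish below 0.03 m and angle between cover's own z axis and vertical below 0.1 rad and linear speed of cover below 0.02 m/s and velocity of joint spindle between -0.05 and 0.05 rad/s); the robot touches nothing.
It fails at once if the cover falls or is thrown: it moves faster than 0.5 m/s while the fingers do not hold it (linear speed of cover above 0.5 m/s and contact force between the fingers and cover below 0.05 N).
It fails at once if the cover is pressed into the dish with more than 40 N (contact force between cover and dish above 40 N).
It fails at once if the robot touches the wax ring (contact force between any of the fingers, the arm and spindle_c2 above 1 N or contact force between any of the fingers, the arm and spindle_c3 above 1 N).
It fails at once if a bystander is moved by more than 30 mm (distance of any of tin, stub, scraper from where it was at the start of the episode above 0.03 m).
It also fails if it takes over 53 s, if anything falls off the work surface, if the arm or the gripper's body presses on something with over 40 N, if the wrist force passes 120 N, or if a joint passes its speed limit or range.

## Robot

A 6-joint arm with a two-finger parallel gripper is mounted at the origin on the work surface. World frame = base frame: x ahead of the robot, y to its left, z up, the work surface at z = 0. Lengths are in m, angles in rad, forces in N, time in s.
With the tool pointing down it reaches from about 0.25 to 0.85 m from the base axis. Payload 12.5 kg.
Tool frame: the origin (TCP) lies on the centre line of the jaws, within the pads' length; the fingertips stand 8 mm ahead of it and the grasp point (between the pads) lies 11 mm behind it; z points along the fingers, y is the line along which they close (so a half turn about z gives the same grasp; the last joint's range is limited). The gripper opens to 93 mm and grips with 3 to 60 N. Pads are 15 mm wide; open, the fingers measure 128 mm over their backs; the gripper's body (75 mm by 188 mm) begins 65 mm behind the grasp point.
Start: joints at [-1.337, 0.351, 1.652, -0, 1.139, -0.085], TCP at [0.172, -0.522, 0.227] pointing down, gripper open.
Joint ranges: [-2.75, 2.75], [-0.79, 2.1], [0.01, 2.65], [-1.57, 4.71], [0.07, 3.14], [-2.87, 2.87]. Speed limits (rad/s): [2.22, 2.22, 2.79, 3.14, 3.14, 3.14].

## Interface

Orientations are given as [roll, pitch, yaw] about the fixed x, y, z axes, in that order (R = Rz(yaw) Ry(pitch) Rx(roll)).
In Python, from plant import arm, vision gives the robot as it stands. The module is installed in compiled form; this text tells all that it offers.
- The arm moves only by the shell command python3 -m pendant 'ROWS' [FORCE]. ROWS is JSON, a list of rows, each an object with "hand": the opening in per cent of the stroke, from 0 (shut) to 100 (fully open); "dp": the shift along the tool's x, y, z in m, a list of three; "spin": the turn about the tool's z in rad. In form: [{"hand": hand, "dp": [x, y, z], "spin": spin}, ...]. A call has 1 to 12 rows; each row shifts and turns the commanded pose from where the row before left it, along the tool's axes as they then stand; what a row does not reach is not made up. A row lasts 1/8 s, in which the tool goes at most 62.5 mm and 10.7 degrees, less where a joint would pass 70% of its speed; a pose out of reach is approached as far as the arm can. A call with a gripper value outside its range is refused whole. The fingers move at their own pace and stop on an object; FORCE is the grip in N (left out, the last holds). Time passes only in rows, so rows that do not move let the fingers close. It gives the time, the measured TCP pose, the force, the opening and the grip force at its end, in the units of the state.
- arm.read_state(): the state, without advancing time (a new reading comes with each control period).
- vision.camera(name): name is "scene" or "top" or "wrist"; returns a dict with "image" (400x640x3 uint8, red, green, blue), "K" (3x3 intrinsics, pixels), "cam_to_world" (4x4, takes a point from camera to world coordinates). Camera axes: x right, y down, z forward; pixel columns grow to the right and rows downward; lengths in m; the calibration is good to about 2 mm. A picture is of the moment at which its call begins. There is no depth.
- arm.finish_job(): hands the job in; it is judged then, once.
The state is a dict: "clock": time; "q": joint angles; "joint_velocities": joint speeds; "tau": joint torques, N m; "eef_pos": TCP position; "tcp_rot": TCP orientation; "force": force on the tool from outside, world axes, zero at the start; "moment": the same for the moment, N m; "opening": opening from 0.0 (shut) to 1.0 (fully open); "grasp_force": force on a finger pad.
Only numpy, scipy, OpenCV 4.12 (cv2) and the standard library are available. Lean on these libraries where they do the work, as an engineer would, in place of code of your own. Each camera call takes 0.05 s, during which the arm holds its last target. There are 200 camera calls.

## Working session

There is one attempt and no reset: what is moved stays moved. The work goes in short steps, Python scripts to look and compute and a shell command to move; the robot and the scene stay as the last step left them, time stands still between calls to the robot, and variables do not carry over. Pictures are saved under pics/ and viewed, at most 10 in all, crops included, and the job is handed in when it is done.

```bash
mkdir -p pics; ls; python3 - <<'E'
from plant import arm, vision
import cv2,numpy as np
for n in ("scene","top"):
    c=vision.camera(n); cv2.imwrite(f"pics/{n}0.png",c["image"][:,:,::-1]); print(n,c["K"].tolist(),np.round(c["cam_to_world"],3).tolist())
s=arm.read_state(); print(s["clock"],s["eef_pos"],s["tcp_rot"],s["opening"])
E
```

```text
pics
scene [[493.6755400609942, 0.0, 317.46217258782053], [0.0, 493.6755400609942, 198.72501901084624], [0.0, 0.0, 1.0]] [[-0.863, 0.368, -0.346, 0.922], [0.504, 0.65, -0.568, 0.569], [0.016, -0.665, -0.747, 1.061], [0.0, 0.0, 0.0, 1.0]]
top [[364.97424251369443, 0.0, 324.57979738634424], [0.0, 364.97424251369443, 198.281363036195], [0.0, 0.0, 1.0]] [[-0.001, -0.994, 0.107, 0.352], [-0.999, -0.003, -0.032, -0.142], [0.033, -0.107, -0.994, 1.096], [0.0, 0.0, 0.0, 1.0]]
0.1 [ 0.17234971 -0.52198613  0.22616782] [-3.14058999e+00 -1.01403678e-04  3.18783125e-01] 1.0025404483227123
```

View pics/scene0.png

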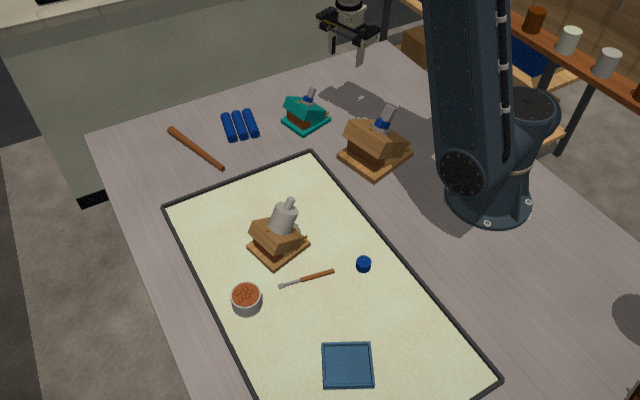

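View pics/top0.png

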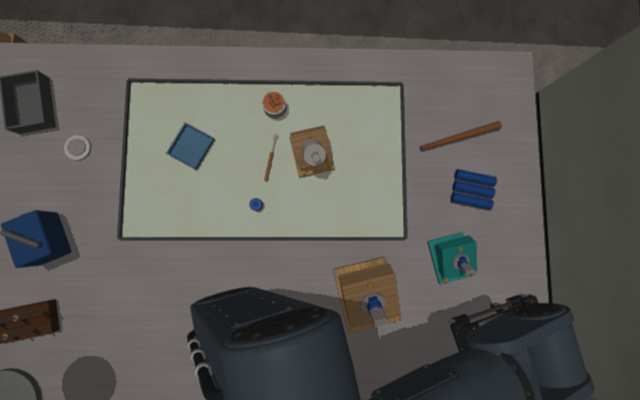

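The scene view shows the small pale-wood block with the covered spindle at about (280,235) and the dish at (347,365). In the top view the block is at (313,152), the dish at (191,146), the tin at (274,103), the stub at (257,205) and the scraper at (270,158).

```bash
cat > h.py <<'E'
from plant import arm, vision
import cv2,numpy as np
def ray(c,p):
    T=np.array(c["cam_to_world"]); d=np.linalg.inv(c["K"])@np.array([p[0],p[1],1.]); d=T[:3,:3]@d
    return T[:3,3],d/np.linalg.norm(d)
def plane(c,p,z):
    o,d=ray(c,p); return o+d*(z-o[2])/d[2]
def tri(rs):
    A=0;b=0
    for o,d in rs:
        P=np.eye(3)-np.outer(d,d); A=A+P; b=b+P@o
    x=np.linalg.solve(A,b); return x,[np.linalg.norm((np.eye(3)-np.outer(d,d))@(x-o)) for o,d in rs]
def proj(c,X):
    T=np.linalg.inv(np.array(c["cam_to_world"])); v=c["K"]@(T[:3,:3]@np.array(X)+T[:3,3]); return v[:2]/v[2]
E
python3 - <<'E'
from h import *
s=vision.camera("scene"); t=vision.camera("top")
for n,p,z in (("block",(313,152),.1),("tin",(274,103),.05),("stub",(257,205),.028),("scr0",(276,136),.01),("scr1",(267,180),.01)):
    print(n,np.round(plane(t,p,z),3))
for n,c in (("top",t),("scene",s)):
    hsv=cv2.cvtColor(c["image"],cv2.COLOR_RGB2HSV); m=cv2.inRange(hsv,(95,80,40),(115,200,190))
    for k in cv2.findContours(m,0,2)[0]:
        if cv2.contourArea(k)>600:
            r=cv2.minAreaRect(k); print(n,np.round(r[0]),r[1],[np.round(plane(c,q,.018),3).tolist() for q in cv2.boxPoints(r)], np.round(plane(c,r[0],.018),3))
            e=cv2.approxPolyDP(cv2.convexHull(k),4,True)[:,0]; print([np.round(plane(c,q,.018),3).tolist() for q in e])
a=cv2.resize(t["image"][110:195,275:350],None,fx=5,fy=5,interpolation=2); b=cv2.resize(s["image"][185:275,235:320],None,fx=5,fy=5,interpolation=2)
h=max(a.shape[0],b.shape[0]); f=lambda i:cv2.copyMakeBorder(i,0,h-i.shape[0],0,0,0)
cv2.imwrite("pics/crop1.png",np.hstack([f(a),f(b)])[:,:,::-1])
E
```

```text
block [ 0.589 -0.143  0.1  ]
tin [ 0.748 -0.027  0.05 ]
stub [0.447 0.021 0.028]
scr0 [ 0.659 -0.03   0.01 ]
scr1 [ 0.524 -0.005  0.01 ]
top [ 26. 239.] (48.699073791503906, 39.528465270996094) [[0.397, 0.754, 0.018], [0.434, 0.652, 0.018], [0.301, 0.599, 0.018], [0.267, 0.7, 0.018]] [0.349 0.676 0.018]
[[0.429, 0.653, 0.018], [0.306, 0.604, 0.018], [0.273, 0.701, 0.018], [0.392, 0.751, 0.018]]
top [190. 146.] (33.27072525024414, 35.843204498291016) [[0.604, 0.292, 0.018], [0.699, 0.241, 0.018], [0.647, 0.155, 0.018], [0.553, 0.206, 0.018]] [0.625 0.223 0.018]
[[0.691, 0.242, 0.018], [0.646, 0.157, 0.018], [0.558, 0.204, 0.018], [0.602, 0.288, 0.018]]
scene [348. 365.] (46.11052703857422, 51.279869079589844) [[0.651, 0.155, 0.018], [0.548, 0.209, 0.018], [0.604, 0.296, 0.018], [0.7, 0.246, 0.018]] [0.627 0.228 0.018]
[[0.556, 0.207, 0.018], [0.606, 0.295, 0.018], [0.697, 0.245, 0.018], [0.649, 0.156, 0.018]]
```

View pics/crop1.png

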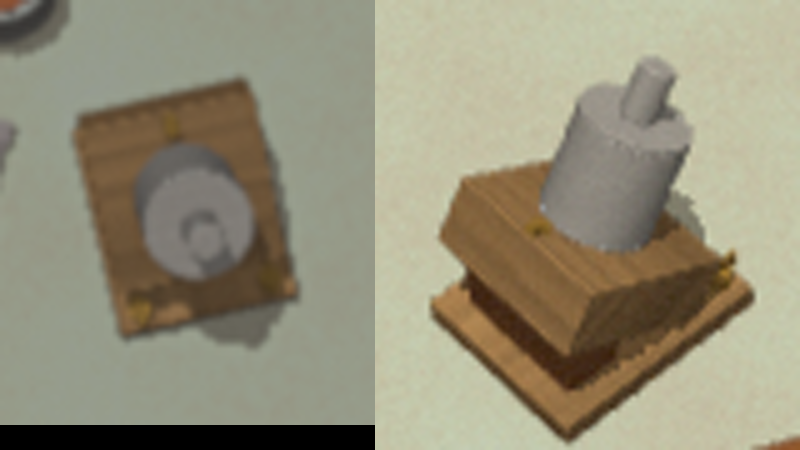

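The crop shows the cover leaning towards the robot. The knob-top centre is at about (316.2,158) in the top view and (291.6,198.2) in the scene view. The brass pointer is at about (309.4,135.4) in the top view and (267.6,231) in the scene view.

```bash
python3 - <<'E'
from h import *
s=vision.camera("scene"); t=vision.camera("top")
k,e1=tri([ray(t,(316.2,158)),ray(s,(291.6,198.2))]); p,e2=tri([ray(t,(309.4,135.4)),ray(s,(267.6,231))])
print(k,e1,p,e2); d=(p-k)[:2]; yaw=np.arctan2(d[1],d[0]); print("yaw",yaw,np.linalg.norm(d))
o1=k[:2]+.046*np.array([np.cos(yaw),np.sin(yaw)]); o2=p[:2]-.0385*np.array([np.cos(yaw),np.sin(yaw)]); print(o1,o2)
# wood mask: base corners
hsv=cv2.cvtColor(t["image"],cv2.COLOR_RGB2HSV)[105:200,270:355]; m=cv2.inRange(hsv,(5,90,30),(25,255,255))
kk=max(cv2.findContours(m,0,2)[0],key=cv2.contourArea); q=cv2.approxPolyDP(cv2.convexHull(kk),2,True)[:,0]+[270,105]; print(q.tolist())
w=vision.camera("wrist"); print(np.round(w["cam_to_world"],3).tolist(),w["K"][0,0])
E
```

```text
[ 0.55886883 -0.15048444  0.15745181] [np.float64(0.000678697140579649), np.float64(0.0006786971405795688)] [ 0.63696926 -0.13215119  0.09682871] [np.float64(0.00023372784191834313), np.float64(0.00023372784191841718)]
yaw 0.23056500050316148 0.0802233409873619
[ 0.60365155 -0.13997217] [ 0.59948806 -0.1409495 ]
[[322, 126], [333, 168], [300, 176], [290, 136], [292, 133]]
[[0.314, -0.912, -0.265, 0.247], [-0.95, -0.301, -0.088, -0.499], [0.0, 0.28, -0.96, 0.385], [0.0, 0.0, 0.0, 1.0]] 356.87287572465266
```

```bash
python3 -m pendant '[{"hand":100,"dp":[0,0,-0.06],"spin":0},{"hand":100,"dp":[0.0485,-0.0231,0],"spin":0},{"hand":100,"dp":[0.0485,-0.0231,0],"spin":0},{"hand":100,"dp":[0.0485,-0.0231,0],"spin":0},{"hand":100,"dp":[0.0485,-0.0231,0],"spin":0},{"hand":100,"dp":[0.0485,-0.0231,0],"spin":0},{"hand":100,"dp":[0.0485,-0.0231,0],"spin":0},{"hand":100,"dp":[0.0485,-0.0231,0],"spin":0},{"hand":100,"dp":[0.0485,-0.0231,0],"spin":0},{"hand":100,"dp":[0.0485,-0.0231,0],"spin":0},{"hand":100,"dp":[0.0485,-0.0231,0],"spin":0},{"hand":100,"dp":[0,0,0.03],"spin":0.08}]' 25
python3 - <<'E'
from h import *
c=vision.camera("wrist"); s=arm.read_state(); print(s["eef_pos"],s["tcp_rot"],s["force"])
cv2.imwrite("pics/w1.png",c["image"][:,:,::-1]); 
for X in ((.559,-.1505,.1575),(.637,-.132,.0968)): print(proj(c,X))
E
```

```text
clock: 1.85
eef_pos: [0.5633, -0.1487, 0.2576]
tcp_rot: [3.14, -0.004, 0.241]
force: [-1.0, -0.2, -0.3]
opening: 0.998
grasp_force: 0.0
[ 0.5602865  -0.14911703  0.25229937] [-3.13931864  0.00344486  0.23510011] [-1.54920497  0.48008312 -4.31310625]
[315.39963403 213.72031996]
[316.08019971 103.72183973]
```

View pics/w1.png

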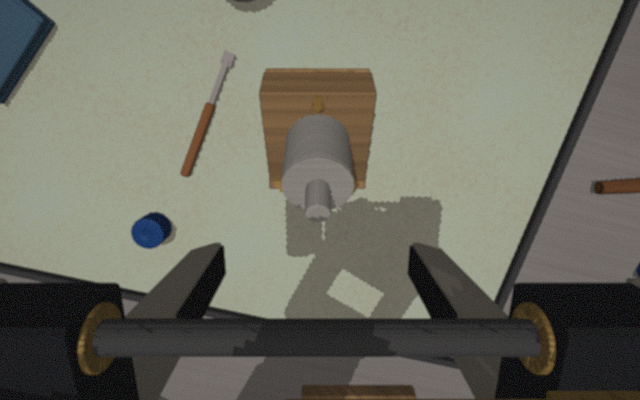

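The wrist view shows the knob top at (318,212) and the pointer at (318,104). Both lie on the predicted centre line, shifted about 2 px to the right.

```bash
python3 -m pendant '[{"hand":100,"dp":[-0.001,0.003,0.03],"spin":0},{"hand":100,"dp":[0,0,0.03],"spin":0},{"hand":60,"dp":[0,0,0.03],"spin":0},{"hand":60,"dp":[0,0,0.016],"spin":0},{"hand":60,"dp":[0,0,0.006],"spin":0},{"hand":60,"dp":[0,0,0],"spin":0},{"hand":60,"dp":[0,0,0],"spin":0}]' 25
python3 - <<'E'
from h import *
c=vision.camera("wrist"); s=arm.read_state(); print(s["eef_pos"],s["tcp_rot"],s["force"],s["opening"])
cv2.imwrite("pics/w2.png",c["image"][60:400,140:500,::-1])
E
```

```text
clock: 2.78
eef_pos: [0.5608, -0.1542, 0.1456]
tcp_rot: [3.141, -0.001, 0.239]
force: [0.3, 0.2, 0.2]
opening: 0.603
grasp_force: 0.0
[ 0.56071459 -0.15420453  0.14556102] [ 3.14076414e+00 -1.20783348e-03  2.38929355e-01] [-0.21427415  0.6071772  -0.37620478] 0.6020280757515244
```

View pics/w2.png

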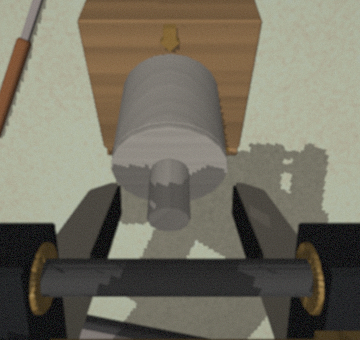

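The close view puts the jaws' centre at crop column 176 and the knob at 169, so I shift about 3.5 mm along -y and go down 5 mm.

```bash
python3 -m pendant '[{"hand":60,"dp":[-0.001,-0.0035,0.005],"spin":0},{"hand":60,"dp":[0,0,0],"spin":0},{"hand":10,"dp":[0,0,0],"spin":0},{"hand":10,"dp":[0,0,0],"spin":0},{"hand":10,"dp":[0,0,0],"spin":0},{"hand":10,"dp":[0,0,0],"spin":0},{"hand":10,"dp":[0,0,0],"spin":0},{"hand":10,"dp":[0,0,0],"spin":0}]' 25
```

```text
clock: 3.82
eef_pos: [0.5585, -0.1509, 0.1396]
tcp_rot: [3.142, -0.0, 0.239]
force: [-0.2, -1.2, -0.0]
opening: 0.209
grasp_force: 25.0
```

```bash
python3 -m pendant '[{"hand":10,"dp":[-0.003,0,-0.0052],"spin":0},{"hand":10,"dp":[-0.005,0,-0.0087],"spin":0},{"hand":10,"dp":[-0.006,0,-0.0104],"spin":0},{"hand":10,"dp":[-0.006,0,-0.0104],"spin":0},{"hand":10,"dp":[-0.006,0,-0.0104],"spin":0},{"hand":10,"dp":[-0.006,0,-0.0104],"spin":0},{"hand":10,"dp":[-0.006,0,-0.0104],"spin":0},{"hand":10,"dp":[-0.006,0,-0.0104],"spin":0},{"hand":10,"dp":[-0.005,0,-0.0087],"spin":0},{"hand":10,"dp":[0,0,-0.02],"spin":0},{"hand":10,"dp":[0,0,-0.02],"spin":0},{"hand":10,"dp":[0,0,0],"spin":0}]'
python3 - <<'E'
from h import *
c=vision.camera("wrist"); s=vision.camera("scene"); st=arm.read_state(); print(st["eef_pos"],st["force"],st["moment"])
a=cv2.resize(s["image"][110:290,200:360],None,fx=2.2,fy=2.2); b=c["image"][0:396,140:500]
cv2.imwrite("pics/l1.png",np.hstack([a,b])[:,:,::-1])
E
```

```text
clock: 5.32
eef_pos: [0.5113, -0.1627, 0.2659]
tcp_rot: [3.14, -0.002, 0.239]
force: [0.1, -0.3, -1.9]
opening: 0.21
grasp_force: 25.0
[ 0.51058042 -0.1623896   0.26405512] [-0.29692317 -0.25665094 -1.20229448] [ 0.00564039 -0.00401407 -0.00345815]
```

View pics/l1.png

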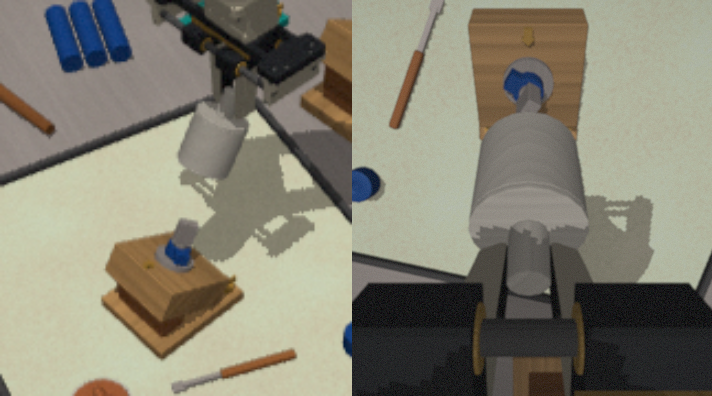

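The views show the cover clear of the block, held firmly and still leaning. The bare spindle is visible with its blue signet towards the upper left. Next I carry the cover over the dish.

```bash
python3 -m pendant '[{"hand":10,"dp":[0.01,-0.0176,0],"spin":0},{"hand":10,"dp":[0.02,-0.0353,0],"spin":0},{"hand":10,"dp":[0.02,-0.0353,0],"spin":0},{"hand":10,"dp":[0.02,-0.0353,0],"spin":0},{"hand":10,"dp":[0.02,-0.0353,0],"spin":0},{"hand":10,"dp":[0.02,-0.0353,0],"spin":0},{"hand":10,"dp":[0.02,-0.0353,0],"spin":0},{"hand":10,"dp":[0.02,-0.0353,0],"spin":0},{"hand":10,"dp":[0.02,-0.0353,0],"spin":0},{"hand":10,"dp":[0.02,-0.0353,0],"spin":0},{"hand":10,"dp":[0.01,-0.0176,0],"spin":0}]'
python3 -m pendant '[{"hand":10,"dp":[0,0,0.02],"spin":0.146},{"hand":10,"dp":[0,0,0.02],"spin":0.146},{"hand":10,"dp":[0,0,0.02],"spin":0.146},{"hand":10,"dp":[0,0,0.02],"spin":0.146},{"hand":10,"dp":[0,0,0.02],"spin":0.146},{"hand":10,"dp":[0,0,0.02],"spin":0},{"hand":10,"dp":[0,0,0.02],"spin":0},{"hand":10,"dp":[0,0,0.01],"spin":0},{"hand":10,"dp":[0,0,0],"spin":0}]'
python3 - <<'E'
from h import *
s=vision.camera("scene"); cv2.imwrite("pics/d1.png",cv2.resize(s["image"][230:400,230:450],None,fx=2.5,fy=2.5)[:,:,::-1])
E
```

```text
clock: 6.8
eef_pos: [0.6215, 0.2292, 0.2632]
tcp_rot: [3.142, 0.002, 0.24]
force: [-0.5, -0.9, -1.2]
opening: 0.208
grasp_force: 25.0
clock: 7.92
eef_pos: [0.6215, 0.2276, 0.114]
tcp_rot: [3.141, 0.001, -0.49]
force: [-0.4, -0.2, -0.6]
opening: 0.208
grasp_force: 25.0
```

View pics/d1.png

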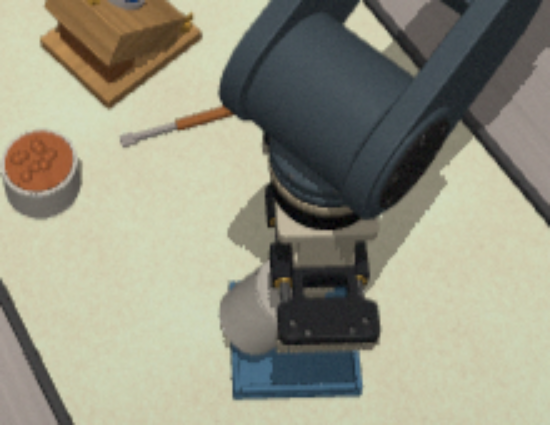

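The view shows the leaning cover over the dish (dish at about (295,345) in the crop). Next I lower it close to the floor and loosen the grip so it can swing upright. The tilt comes from the topmost row of the grey outline in the wrist view.

```bash
cat > tilt.py <<'E'
from h import *
c=vision.camera("wrist"); s=arm.read_state(); p=np.array(s["eef_pos"]); y=s["tcp_rot"][2]; u=np.array([np.cos(y),np.sin(y),0]); k=np.array([0,0,1.])
hsv=cv2.cvtColor(c["image"],cv2.COLOR_RGB2HSV); m=cv2.inRange(hsv,(0,0,90),(179,45,255)); m[285:]=0; m[:,:200]=0; m[:,440:]=0
n,l,st,ce=cv2.connectedComponentsWithStats(m); 
for i in range(1,n):
    if st[i,4]>400: print("grey blob x,y,w,h",st[i,:4],"area",st[i,4])
G=p+.011*k
for f in (0,5,10,15,20,25,30):
    f_=np.radians(f); n_=-np.sin(f_)*u+np.cos(f_)*k; e=np.cos(f_)*u+np.sin(f_)*k
    print(f,"rim far row",[round(proj(c,G-.086*n_+a*n_+.03*e)[1]) for a in (0,.062)],end="; ")
print(s["eef_pos"],s["opening"],s["grasp_force"],s["force"])
cv2.imwrite("pics/tilt.png",c["image"][:,:,::-1])
E
python3 tilt.py
python3 -m pendant '[{"hand":10,"dp":[0,0,0.01],"spin":0},{"hand":10,"dp":[0,0,0.008],"spin":0},{"hand":10,"dp":[0,0,0.004],"spin":0},{"hand":10,"dp":[0,0,0],"spin":0}]' 10
python3 -m pendant '[{"hand":10,"dp":[0,0,0],"spin":0},{"hand":10,"dp":[0,0,0],"spin":0},{"hand":10,"dp":[0,0,0],"spin":0},{"hand":10,"dp":[0,0,0],"spin":0}]' 3
python3 tilt.py
```

```text
grey blob x,y,w,h [200   0 240 285] area 59721
0 rim far row [176, 202]; 5 rim far row [166, 199]; 10 rim far row [156, 198]; 15 rim far row [146, 196]; 20 rim far row [136, 195]; 25 rim far row [127, 195]; 30 rim far row [118, 196]; [0.62212729 0.22783829 0.11524731] 0.2094592029248617 24.99993860721588 [-0.32050316 -0.55087058 -0.6679235 ]
clock: 8.52
eef_pos: [0.6216, 0.2277, 0.0922]
tcp_rot: [3.141, 0.0, -0.491]
force: [0.1, 0.5, -0.9]
opening: 0.212
grasp_force: 10.0
clock: 9.02
eef_pos: [0.6218, 0.2277, 0.0927]
tcp_rot: [-3.142, -0.0, -0.491]
force: [0.7, -0.2, 0.1]
opening: 0.214
grasp_force: 3.0
grey blob x,y,w,h [200   0 240 285] area 57843
0 rim far row [176, 202]; 5 rim far row [166, 199]; 10 rim far row [156, 198]; 15 rim far row [146, 196]; 20 rim far row [137, 195]; 25 rim far row [127, 195]; 30 rim far row [118, 196]; [0.62175901 0.22770719 0.09268145] 0.2101847280050389 2.9999469593167305 [-0.29871602  0.72674677 -0.72050671]
```

View pics/tilt.png

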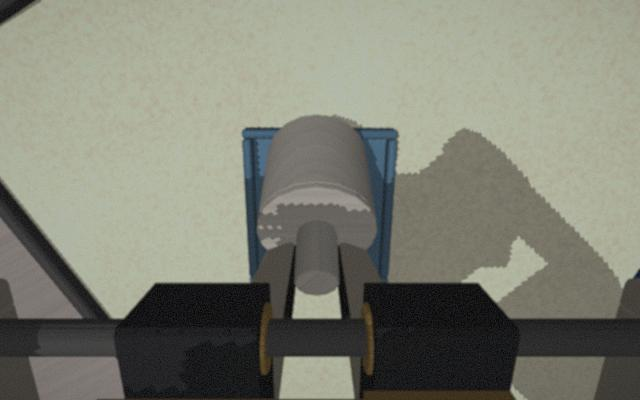

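The wrist view shows the cover still leaning 30° at 3 N grip: its far rim is at row 116 and the prediction for 30° is 118. I'll shake it gently along the tilt direction with the light grip, and fix the tilt measurement.

```bash
python3 - <<'E'
import cv2
i=cv2.imread("pics/tilt.png"); h=cv2.cvtColor(i,cv2.COLOR_BGR2HSV)
print([(r,h[r,300].tolist()) for r in (60,105,112,120,150,180)],"dish",h[150,255].tolist(),h[134,300].tolist(),h[160,390].tolist(),"shadow",h[200,460].tolist())
E
python3 -m pendant '[{"hand":10,"dp":[0,0,0.004],"spin":0},{"hand":10,"dp":[0.015,0,0],"spin":0},{"hand":10,"dp":[-0.015,0,0],"spin":0},{"hand":10,"dp":[0.015,0,0],"spin":0},{"hand":10,"dp":[-0.015,0,0],"spin":0},{"hand":10,"dp":[0.015,0,0],"spin":0},{"hand":10,"dp":[-0.015,0,0],"spin":0},{"hand":10,"dp":[0,0,0],"spin":0}]' 3
python3 - <<'E'
s=open('tilt.py').read().split('\n')
i=[k for k,l in enumerate(s) if l.startswith('hsv')][0]; j=[k for k,l in enumerate(s) if l.startswith('G=')][0]
s[i:j]=['hsv=cv2.cvtColor(c["image"],cv2.COLOR_RGB2HSV)','for x in (300,318,335):','    r=190','    while r>0 and hsv[r,x,1]<=30: r-=1','    print("col",x,"top row",r,hsv[r,x].tolist(),end="; ")']
open('tilt.py','w').write('\n'.join(s))
E
python3 tilt.py
```

```text
[(60, [38, 31, 180]), (105, [35, 32, 183]), (112, [42, 31, 190]), (120, [14, 23, 123]), (150, [18, 27, 124]), (180, [15, 17, 119])] dish [105, 103, 82] [18, 21, 121] [103, 101, 124] shadow [26, 33, 115]
clock: 10.07
eef_pos: [0.6208, 0.2282, 0.0885]
tcp_rot: [3.141, 0.001, -0.491]
force: [-0.3, 0.1, -1.2]
opening: 0.212
grasp_force: 3.0
col 300 top row 168 [15, 32, 97]; col 318 top row 149 [102, 31, 82]; col 335 top row 153 [110, 36, 85]; 0 rim far row [176, 201]; 5 rim far row [165, 199]; 10 rim far row [155, 197]; 15 rim far row [145, 195]; 20 rim far row [136, 195]; 25 rim far row [126, 194]; 30 rim far row [117, 195]; [0.6212886  0.22802188 0.08866613] 0.2085919221925613 2.999825030565262 [-0.2793665   0.57681241 -0.74187672]
```

Shaking works: the tilt fell from 30° to about 13°. I repeat it.

```bash
python3 -m pendant '[{"hand":10,"dp":[0.015,0,0],"spin":0},{"hand":10,"dp":[-0.015,0,0],"spin":0},{"hand":10,"dp":[0.015,0,0],"spin":0},{"hand":10,"dp":[-0.015,0,0],"spin":0},{"hand":10,"dp":[0.015,0,0],"spin":0},{"hand":10,"dp":[-0.015,0,0],"spin":0},{"hand":10,"dp":[0,0,0],"spin":0}]' 3
python3 tilt.py
```

```text
clock: 11.0
eef_pos: [0.6209, 0.2281, 0.0885]
tcp_rot: [3.141, 0.001, -0.491]
force: [0.3, -0.5, -0.6]
opening: 0.211
grasp_force: 3.0
col 300 top row 166 [104, 53, 105]; col 318 top row 163 [105, 53, 86]; col 335 top row 167 [103, 52, 78]; 0 rim far row [176, 201]; 5 rim far row [165, 199]; 10 rim far row [155, 197]; 15 rim far row [146, 195]; 20 rim far row [136, 195]; 25 rim far row [126, 194]; 30 rim far row [117, 195]; [0.62139991 0.22800212 0.08868688] 0.21392887208505929 2.999708466231823 [ 0.54287244 -0.0910774  -0.72556058]
```

```bash
python3 -m pendant '[{"hand":10,"dp":[0.002,0,0.002],"spin":0},{"hand":10,"dp":[0.002,0,0.001],"spin":0},{"hand":10,"dp":[0,0,0.001],"spin":0},{"hand":10,"dp":[0,0,0.001],"spin":0},{"hand":10,"dp":[0,0,0.001],"spin":0},{"hand":10,"dp":[0,0,0.001],"spin":0},{"hand":10,"dp":[0,0,0],"spin":0}]' 3
python3 tilt.py
```

```text
clock: 11.92
eef_pos: [0.6256, 0.2258, 0.082]
tcp_rot: [-3.141, -0.001, -0.491]
force: [2.0, -1.3, 4.4]
opening: 0.216
grasp_force: 3.0
col 300 top row 167 [107, 48, 107]; col 318 top row 174 [18, 31, 82]; col 335 top row 168 [103, 43, 96]; 0 rim far row [176, 202]; 5 rim far row [166, 200]; 10 rim far row [156, 198]; 15 rim far row [146, 196]; 20 rim far row [137, 195]; 25 rim far row [127, 195]; 30 rim far row [118, 196]; [0.62557884 0.22584343 0.08198605] 0.21149485936407691 3.0028149113059044 [ 1.42806015 -0.99135266  4.30344914]
```

```bash
python3 -m pendant '[{"hand":10,"dp":[0,0,0.001],"spin":0},{"hand":10,"dp":[0.001,0,0.001],"spin":0},{"hand":10,"dp":[0,0,0.001],"spin":0},{"hand":10,"dp":[0,0,0],"spin":0}]' 3
python3 tilt.py
```

```text
clock: 12.48
eef_pos: [0.627, 0.2251, 0.0795]
tcp_rot: [-3.141, -0.002, -0.491]
force: [0.9, -3.5, 8.4]
opening: 0.216
grasp_force: 8.3
col 300 top row 183 [15, 31, 83]; col 318 top row 167 [104, 31, 90]; col 335 top row 171 [107, 39, 92]; 0 rim far row [176, 202]; 5 rim far row [166, 199]; 10 rim far row [156, 198]; 15 rim far row [146, 196]; 20 rim far row [137, 195]; 25 rim far row [127, 195]; 30 rim far row [118, 196]; [0.62701532 0.22508784 0.07947621] 0.21269539740036744 8.32055492210202 [ 1.45338458 -4.61324864  8.91613608]
```

```bash
python3 -m pendant '[{"hand":10,"dp":[0,0,-0.001],"spin":0},{"hand":10,"dp":[0,0,-0.0005],"spin":0},{"hand":10,"dp":[0,0,0],"spin":0}]' 3
python3 -m pendant '[{"hand":22,"dp":[0,0,0],"spin":0},{"hand":23,"dp":[0,0,0],"spin":0},{"hand":25,"dp":[0,0,0],"spin":0},{"hand":29,"dp":[0,0,0],"spin":0},{"hand":35,"dp":[0,0,0],"spin":0}]'
python3 tilt.py
```

```text
clock: 12.9
eef_pos: [0.6257, 0.2254, 0.0796]
tcp_rot: [3.141, 0.001, -0.491]
force: [0.9, -0.0, 0.1]
opening: 0.216
grasp_force: 4.8
clock: 13.52
eef_pos: [0.6261, 0.2254, 0.0801]
tcp_rot: [3.142, 0.0, -0.491]
force: [0.6, 0.5, -0.4]
opening: 0.337
grasp_force: 0.0
col 300 top row 170 [106, 54, 108]; col 318 top row 171 [18, 32, 79]; col 335 top row 171 [104, 38, 74]; 0 rim far row [176, 202]; 5 rim far row [166, 199]; 10 rim far row [156, 198]; 15 rim far row [146, 196]; 20 rim far row [137, 195]; 25 rim far row [127, 195]; 30 rim far row [118, 196]; [0.62615426 0.22534497 0.08014688] 0.3432034133297171 0.0 [-0.42641882  0.37517759 -0.46155457]
```

```bash
python3 -m pendant '[{"hand":60,"dp":[0,0,-0.01],"spin":0},{"hand":60,"dp":[0,0,-0.02],"spin":0},{"hand":60,"dp":[0,0,-0.03],"spin":0},{"hand":60,"dp":[0,0,-0.03],"spin":-0.146},{"hand":60,"dp":[0,0,-0.03],"spin":-0.146},{"hand":60,"dp":[0,0,-0.03],"spin":-0.146},{"hand":60,"dp":[0,0,-0.03],"spin":-0.146},{"hand":60,"dp":[0,0,-0.02],"spin":-0.146}]'
python3 -m pendant '[{"hand":60,"dp":[-0.0188,0.0389,0],"spin":0},{"hand":60,"dp":[-0.0188,0.0389,0],"spin":0},{"hand":60,"dp":[-0.0188,0.0389,0],"spin":0},{"hand":60,"dp":[-0.0188,0.0389,0],"spin":0},{"hand":60,"dp":[-0.0188,0.0389,0],"spin":0},{"hand":60,"dp":[-0.0188,0.0389,0],"spin":0},{"hand":60,"dp":[-0.0188,0.0389,0],"spin":0},{"hand":60,"dp":[-0.0188,0.0389,0],"spin":0},{"hand":60,"dp":[-0.0188,0.0389,0],"spin":0},{"hand":60,"dp":[0,0,0],"spin":0},{"hand":60,"dp":[0,0,0],"spin":0}]'
python3 - <<'E'
from h import *
c=vision.camera("wrist"); s=vision.camera("scene"); st=arm.read_state(); print(st["eef_pos"],st["tcp_rot"])
np.savez("w.npz",im=c["image"],K=c["K"],T=c["cam_to_world"])
P=proj(c,(.590,-.144,.1)); print(P); x,y=int(P[0])-55,int(P[1])-70; print("crop origin",x,y)
a=cv2.resize(c["image"][y:y+140,x:x+110],None,fx=4,fy=4,interpolation=2); b=cv2.resize(s["image"][290:400,300:390],None,fx=4,fy=4,interpolation=2)
b=cv2.copyMakeBorder(b,0,a.shape[0]-b.shape[0],0,0,0); cv2.imwrite("pics/s1.png",np.hstack([a,b])[:,:,::-1])
E
```

```text
clock: 14.58
eef_pos: [0.6263, 0.2254, 0.2836]
tcp_rot: [-3.141, -0.003, 0.244]
force: [0.2, 0.1, -0.1]
opening: 0.601
grasp_force: 0.0
clock: 15.95
eef_pos: [0.5447, -0.1544, 0.2811]
tcp_rot: [3.141, -0.001, 0.239]
force: [-0.6, -0.5, -1.3]
opening: 0.598
grasp_force: 0.0
[ 0.54480748 -0.15386383  0.28070884] [ 3.14137451e+00 -6.00943257e-04  2.39913667e-01]
[315.45282642 135.28289014]
crop origin 260 65
```

View pics/s1.png

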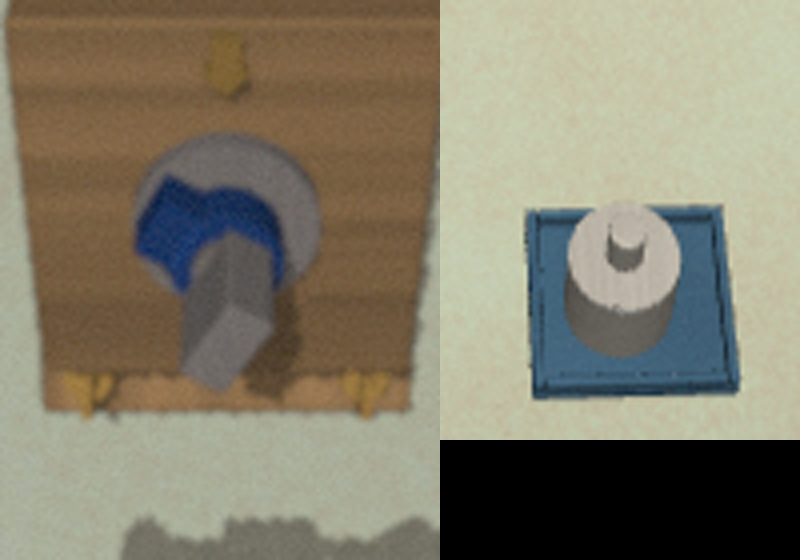

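The left crop shows the signet pointing up and left of the pointer. The tang top's corners in the crop are about (186,368), (220,390), (273,322) and (240,303). The right crop shows the cover standing upright inside the dish.

```bash
cat > ang.py <<'E'
from h import *
Y=.242; X=np.array([np.cos(Y),np.sin(Y),0]); Yb=np.array([-np.sin(Y),np.cos(Y),0]); Z=np.array([0,0,1.])
O=np.array([.602,-.1405,0]); n=-.5*X+.866*Z; e=.866*X+.5*Z; F=O+.075*Z
def onface(c,p,a):
    o,d=ray(c,p); t=((F+a*n-o)@n)/(d@n); q=o+t*d-F; return np.array([q@e,q@Yb])
def px(c,a,r,th): return proj(c,F+a*n+r*(np.cos(th)*e+np.sin(th)*Yb))
def blue(c,lo=20):
    hsv=cv2.cvtColor(c["image"],cv2.COLOR_RGB2HSV); m=cv2.inRange(hsv,(105,140,30),(130,255,255)); return m
E
python3 - <<'E'
from ang import *
d=np.load("w.npz"); c={"image":d["im"],"K":d["K"],"cam_to_world":d["T"]}
q=[onface(c,np.array(p)/4+[260,65],.054)*1e3 for p in ((186,368),(220,390),(273,322),(240,303))]; print(np.round(q,1)); 
w=(q[3]-q[0]+q[2]-q[1])/2; th=np.arctan2(w[1],w[0]); print("long dir",np.degrees(th), "signet",np.degrees(th)+90, np.linalg.norm(w)); print("centre",np.mean(q,0))
print("pointer tip",onface(c,np.array((228,98))/4+[260,65],.0025)*1e3)
m=blue(c); ys,xs=np.nonzero(m[80:150,285:340]); P=np.array([onface(c,(x+285,y+80),.018) for x,y in zip(xs,ys)])*1e3
r=np.hypot(*P.T); k=r>17; print(len(P),k.sum(),np.degrees(np.arctan2(P[k,1].mean(),P[k,0].mean())),r.max())
print("ring corner dirs",[ (np.round(onface(c,np.array(p)/4+[260,65],.02)*1e3,1)).tolist() for p in ((170,175),(137,225))])
E
```

```text
[[ -3.3   7.6]
 [ -9.7  -0. ]
 [  9.4 -11.7]
 [ 14.5  -4.5]]
long dir -32.748707297494185 signet 57.251292702505815 21.88951631277597
centre [ 2.74204427 -2.15755203]
pointer tip [34.47788165 -2.10254884]
453 165 28.35443034343001 25.029678866645586
ring corner dirs [[25.1, 11.1], [11.9, 19.2]]
```

```bash
python3 -m pendant '[{"hand":60,"dp":[0.037,0,0],"spin":0},{"hand":60,"dp":[0,0,0],"spin":-0.185},{"hand":60,"dp":[0,0,0.02],"spin":-0.185},{"hand":60,"dp":[0,0,0.03],"spin":-0.185},{"hand":60,"dp":[0,0,0.03],"spin":-0.185},{"hand":60,"dp":[0,0,0.03],"spin":-0.185},{"hand":60,"dp":[0,0,0.03],"spin":0},{"hand":60,"dp":[0,0,0.015],"spin":0},{"hand":60,"dp":[0,0,0.008],"spin":0},{"hand":60,"dp":[0,0,0],"spin":0},{"hand":60,"dp":[0,0,0],"spin":0}]' 10
```

```text
clock: 17.42
eef_pos: [0.581, -0.1462, 0.1181]
tcp_rot: [3.14, -0.0, 1.164]
force: [0.2, 0.2, 0.6]
opening: 0.603
grasp_force: 0.0
```

```bash
python3 -m pendant '[{"hand":60,"dp":[0,0,0.003],"spin":0},{"hand":10,"dp":[0,0,0],"spin":0},{"hand":10,"dp":[0,0,0],"spin":0},{"hand":10,"dp":[0,0,0],"spin":0},{"hand":10,"dp":[0,0,0],"spin":0},{"hand":10,"dp":[0,0,0],"spin":0}]' 15
```

```text
clock: 18.18
eef_pos: [0.5822, -0.1468, 0.1147]
tcp_rot: [3.137, -0.0, 1.164]
force: [6.9, -2.8, -3.3]
opening: 0.309
grasp_force: 13.6
```

The opening of 29 mm matches the expected grip across the tang's 22 mm width while it leans. Now I turn it.

```bash
python3 -m pendant '[{"hand":10,"dp":[0,0,0],"spin":0.1},{"hand":10,"dp":[0,0,0],"spin":0.1},{"hand":10,"dp":[0,0,0],"spin":0.1},{"hand":10,"dp":[0,0,0],"spin":0.1},{"hand":10,"dp":[0,0,0],"spin":0}]' 15
python3 -m pendant '[{"hand":10,"dp":[0,0,0],"spin":0.1},{"hand":10,"dp":[0,0,0],"spin":0.1},{"hand":10,"dp":[0,0,0],"spin":0.1},{"hand":10,"dp":[0,0,0],"spin":0.1},{"hand":10,"dp":[0,0,0],"spin":0.1},{"hand":10,"dp":[0,0,0],"spin":0.025},{"hand":10,"dp":[0,0,0],"spin":0},{"hand":10,"dp":[0,0,0],"spin":0}]' 25
```

```text
clock: 18.8
eef_pos: [0.5811, -0.1464, 0.1149]
tcp_rot: [3.14, -0.001, 0.764]
force: [-0.1, -1.6, 5.8]
opening: 0.276
grasp_force: 14.4
clock: 19.8
eef_pos: [0.5806, -0.1457, 0.1143]
tcp_rot: [-3.141, -0.0, 0.242]
force: [-0.2, 3.8, 5.5]
opening: 0.244
grasp_force: 25.0
```

```bash
python3 -m pendant '[{"hand":10,"dp":[0,0,0],"spin":0},{"hand":10,"dp":[0,0,0],"spin":0},{"hand":10,"dp":[0,0,0],"spin":0}]' 50
python3 -m pendant '[{"hand":10,"dp":[0,0,0],"spin":0.06},{"hand":10,"dp":[0,0,0],"spin":0},{"hand":10,"dp":[0,0,0],"spin":0}]' 50
python3 -m pendant '[{"hand":10,"dp":[0,0,0],"spin":-0.06},{"hand":10,"dp":[0,0,0],"spin":0},{"hand":10,"dp":[0,0,0],"spin":0}]' 25
```

```text
clock: 20.18
eef_pos: [0.5806, -0.1456, 0.1143]
tcp_rot: [-3.141, -0.0, 0.242]
force: [-1.4, 5.0, 4.9]
opening: 0.24
grasp_force: 50.0
clock: 20.55
eef_pos: [0.5807, -0.1455, 0.1141]
tcp_rot: [-3.141, -0.001, 0.182]
force: [1.5, 3.7, 3.3]
opening: 0.244
grasp_force: 50.0
clock: 20.92
eef_pos: [0.5805, -0.1458, 0.1139]
tcp_rot: [-3.141, 0.0, 0.239]
force: [1.8, 5.1, -0.1]
opening: 0.241
grasp_force: 25.0
```

```bash
python3 -m pendant '[{"hand":35,"dp":[0,0,0],"spin":0},{"hand":60,"dp":[0,0,0],"spin":0},{"hand":60,"dp":[0,0,0],"spin":0},{"hand":60,"dp":[0,0,-0.03],"spin":0},{"hand":60,"dp":[0,0,-0.045],"spin":0},{"hand":60,"dp":[0,0,-0.045],"spin":0},{"hand":60,"dp":[-0.037,0,-0.045],"spin":0},{"hand":60,"dp":[0,0,0],"spin":0},{"hand":60,"dp":[0,0,0],"spin":0}]'
python3 - <<'E'
from ang import *
c=vision.camera("wrist"); s=vision.camera("scene"); st=arm.read_state(); print(st["eef_pos"],st["tcp_rot"],st["clock"])
np.savez("w.npz",im=c["image"],K=c["K"],T=c["cam_to_world"])
a=cv2.resize(c["image"][65:205,260:370],None,fx=4,fy=4,interpolation=2); b=cv2.resize(s["image"][290:400,300:390],None,fx=4,fy=4,interpolation=2)
b=cv2.copyMakeBorder(b,0,a.shape[0]-b.shape[0],0,0,0); cv2.imwrite("pics/s2.png",np.hstack([a,b])[:,:,::-1])
E
```

```text
clock: 22.05
eef_pos: [0.5445, -0.1548, 0.2785]
tcp_rot: [-3.141, 0.001, 0.238]
force: [0.6, -1.1, 0.0]
opening: 0.6
grasp_force: 0.0
[ 0.54451474 -0.15459294  0.27770262] [-3.14035006e+00  1.80920392e-03  2.38925418e-01] 22.15
```

View pics/s2.png

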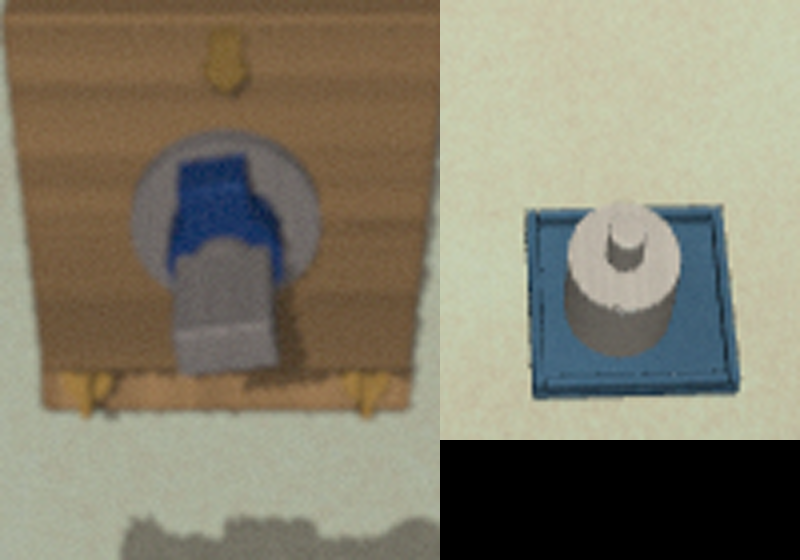

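The signet now faces nearly at the pointer, slightly to the left: its outer edge runs (178,160)–(246,155) in the crop, and the tang-end edge runs (182,374)–(277,364). The cover is unchanged. I measure the residual next.

```bash
python3 - <<'E'
from ang import *
d=np.load("w.npz"); c={"image":d["im"],"K":d["K"],"cam_to_world":d["T"]}
def dirn(p,q,a):
    A,B=[onface(c,np.array(v)/4+[260,65],a) for v in (p,q)]; w=A-B; return np.round(A*1e3,1),np.round(B*1e3,1),np.degrees(np.arctan2(w[1],w[0]))-90
print("tang lower",dirn((182,374),(277,364),.054)); print("tang upper",dirn((175,334),(270,323),.054)); print("signet",dirn((178,160),(246,155),.022)); print("plank edge",dirn((6,18),(440,14),0))
print("wings",dirn((85,385),(368,385),0)); print("tip",onface(c,np.array((228,95))/4+[260,65],.003)*1e3)
# signet outer edge by mask line fit
m=blue(c)[95:125,295:330]; cols=[x for x in range(m.shape[1]) if m[:,x].any()]; print([(x+295,int(np.argmax(m[:,x]>0))+95) for x in cols])
E
```

```text
tang lower (array([-5.2,  8.2]), array([ -2.4, -12.9]), np.float64(7.390309443395637))
tang upper (array([6. , 9.5]), array([  8.9, -11.2]), np.float64(7.934707659799855))
signet (array([29.5,  8.9]), array([30.6, -6.2]), np.float64(4.486230037532664))
plank edge (array([51.7, 46.7]), array([ 52.3, -49.1]), np.float64(0.3398005531938253))
wings (array([-52.7,  37. ]), array([-53. , -40.5]), np.float64(-0.249202762206977))
tip [34.72097087 -2.28349213]
[(303, 124), (304, 119), (305, 110), (306, 107), (307, 107), (308, 106), (309, 106), (310, 106), (311, 106), (312, 106), (313, 106), (314, 105), (315, 105), (316, 105), (317, 105), (318, 105), (319, 105), (320, 105), (321, 112), (322, 114), (323, 114), (324, 115), (325, 116), (326, 118), (327, 118), (328, 120)]
```

The residual is about +6.5°, inside the limit but close to it. I re-grip with the jaws square to the tang and turn the rest.

```bash
python3 -m pendant '[{"hand":60,"dp":[0.037,0,0.045],"spin":0},{"hand":60,"dp":[0,0,0.045],"spin":-0.1},{"hand":60,"dp":[0,0,0.045],"spin":0},{"hand":60,"dp":[0,0,0.03],"spin":0},{"hand":60,"dp":[0,0,0],"spin":0},{"hand":60,"dp":[0,0,0],"spin":0},{"hand":10,"dp":[0,0,0],"spin":0},{"hand":10,"dp":[0,0,0],"spin":0},{"hand":10,"dp":[0,0,0],"spin":0},{"hand":10,"dp":[0,0,0],"spin":0},{"hand":10,"dp":[0,0,0],"spin":0}]' 40
python3 -m pendant '[{"hand":10,"dp":[0,0,0],"spin":0.05},{"hand":10,"dp":[0,0,0],"spin":0.05},{"hand":10,"dp":[0,0,0],"spin":0.03},{"hand":10,"dp":[0,0,0],"spin":0},{"hand":10,"dp":[0,0,0],"spin":0}]'
```

```text
clock: 23.52
eef_pos: [0.5805, -0.1459, 0.1144]
tcp_rot: [-3.141, -0.0, 0.339]
force: [-2.9, 2.3, 3.1]
opening: 0.234
grasp_force: 39.8
clock: 24.15
eef_pos: [0.5804, -0.1456, 0.1144]
tcp_rot: [-3.141, 0.0, 0.209]
force: [-1.8, 4.6, 5.7]
opening: 0.237
grasp_force: 40.0
```

```bash
python3 -m pendant '[{"hand":35,"dp":[0,0,0],"spin":0},{"hand":60,"dp":[0,0,0],"spin":0.03},{"hand":60,"dp":[0,0,0],"spin":-0.06},{"hand":60,"dp":[0,0,-0.03],"spin":0},{"hand":60,"dp":[0,0,-0.045],"spin":0},{"hand":60,"dp":[0,0,-0.045],"spin":0},{"hand":60,"dp":[-0.037,0,-0.045],"spin":0},{"hand":60,"dp":[0,0,0],"spin":0},{"hand":60,"dp":[0,0,0],"spin":0}]'
cat > res.py <<'E'
from ang import *
c=vision.camera("wrist"); m=blue(c)[90:125,290:335]; P=[]
for x in range(m.shape[1]):
    if m[:,x].any():
        r=int(np.argmax(m[:,x]>0))
        P.append((x+290,r+90))
t=min(p[1] for p in P); E=[p for p in P if p[1]<=t+3][1:-1]; print(P)
v=np.array([onface(c,p,.022) for p in E]); k=np.polyfit(v[:,1],v[:,0],1); print("signet edge deg",-np.degrees(np.arctan(k[0])),"mid",v.mean(0)*1e3)
# tang end: bottom silhouette rows against wood/background
g=cv2.cvtColor(c["image"],cv2.COLOR_RGB2HSV); B=[]
for x in range(307,328):
    col=g[140:170,x]; ok=np.nonzero((col[:,1]<60)&(col[:,2]>75))[0]
    run=[r for r in ok if r<24]; B.append((x,140+max(run) if run else 0))
print(B)
E
python3 - <<'E'
s=open('res.py').read().replace('c=vision.camera("wrist");','d=np.load("w.npz"); c={"image":d["im"],"K":d["K"],"cam_to_world":d["T"]};'); exec(s)
E
python3 res.py
```

```text
clock: 25.28
eef_pos: [0.5445, -0.1549, 0.2784]
tcp_rot: [-3.141, 0.0, 0.238]
force: [-0.7, -0.4, -0.3]
opening: 0.599
grasp_force: 0.0
[(303, 124), (304, 119), (305, 110), (306, 107), (307, 107), (308, 106), (309, 106), (310, 106), (311, 106), (312, 106), (313, 106), (314, 105), (315, 105), (316, 105), (317, 105), (318, 105), (319, 105), (320, 105), (321, 112), (322, 114), (323, 114), (324, 115), (325, 116), (326, 118), (327, 118), (328, 120)]
signet edge deg 9.242911931546274 mid [28.81234136  1.34320096]
[(307, np.int64(158)), (308, np.int64(158)), (309, np.int64(158)), (310, np.int64(158)), (311, np.int64(157)), (312, np.int64(157)), (313, np.int64(157)), (314, np.int64(157)), (315, np.int64(157)), (316, np.int64(157)), (317, np.int64(157)), (318, np.int64(157)), (319, np.int64(157)), (320, np.int64(157)), (321, np.int64(157)), (322, np.int64(157)), (323, np.int64(156)), (324, np.int64(156)), (325, np.int64(156)), (326, np.int64(156)), (327, np.int64(156))]
[(303, 122), (304, 120), (305, 117), (306, 116), (307, 109), (308, 106), (309, 106), (310, 106), (311, 106), (312, 106), (313, 105), (314, 105), (315, 106), (316, 105), (317, 105), (318, 105), (319, 105), (320, 105), (321, 105), (322, 106), (323, 113), (324, 115), (325, 116), (326, 117), (327, 118), (328, 121)]
signet edge deg 6.0738725013472505 mid [29.0935512  -0.57990581]
[(307, np.int64(157)), (308, np.int64(157)), (309, np.int64(157)), (310, np.int64(157)), (311, np.int64(157)), (312, np.int64(157)), (313, np.int64(157)), (314, np.int64(157)), (315, np.int64(157)), (316, np.int64(157)), (317, np.int64(157)), (318, np.int64(157)), (319, np.int64(157)), (320, np.int64(157)), (321, np.int64(157)), (322, np.int64(157)), (323, np.int64(157)), (324, np.int64(157)), (325, np.int64(157)), (326, np.int64(157)), (327, np.int64(157))]
```

The signet is now within about 0–3.5° of the pointer: the tang-end edge is level in the image, and the signet's midpoint lies near the pointer line. The cover was last seen standing in the dish and the arm is clear, so I hand in.

```bash
python3 -c "
from plant import arm
print(arm.finish_job())"
```

```text
the job is handed in; nothing more can be done
None
```

I handed the job in at about 25 s: the cover stands upright in the dish, and the spindle is turned so the signet faces the pointer to within an estimated 0–3.5°; the hand-in gave no verdict.

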